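# Gather the amber sample jars into the sample tray

### The arm

A 7-joint arm with a two-finger parallel gripper is mounted at the origin on the work surface. World frame = base frame: x ahead of the robot, y to its left, z up, the work surface at z = 0. Lengths are in m, angles in rad, forces in N, time in s.
With the tool pointing down it reaches from about 0.425 to 0.875 m from the base axis. Payload 4.7 kg.
Tool frame: the origin (TCP) lies midway between the tips of the shut fingers; the grasp point (between the pads) lies 19 mm behind it; z points along the fingers, y is the line along which they close (so a half turn about z gives the same grasp; the last joint's range is limited). The gripper opens to 87 mm and grips with 3 to 60 N. Pads are 19 mm wide; open, the fingers measure 117 mm over their backs; the gripper's body (75 mm by 190 mm) begins 51 mm behind the grasp point.
Start: joints at [1.267, 0.321, -0.07, 1.45, 0.023, 1.371, -0.057], TCP at [0.203, -0.617, 0.186] pointing down, gripper open.
Joint ranges: [-2.86, 2.86], [-0.3, 2.09], [-1.38, 1.24], [0.06, 2.45], [-1.56, 4.7], [0.09, 2.05], [-2.69, 2.69]. Speed limits (rad/s): [2.57, 2.57, 3.14, 3.14, 3.14, 3.14, 3.14].

### API

Orientations are given as a rotation vector (axis times angle).
In Python, from bench import ctrl gives the robot as it stands. The module is installed in compiled form; this text tells all that it offers.
- The arm moves only by the shell command python3 -m handwheel 'ROWS' [FORCE]. ROWS is JSON, a list of rows, each a list of 7 numbers: the finger opening in m, from 0 to 0.087, then the shift along the tool's x, y, z in m, then the turn, a rotation vector about the tool's x, y, z in degrees. A call has 1 to 12 rows; each row shifts and turns the commanded pose from where the row before left it, along the tool's axes as they then stand; what a row does not reach is not made up. A row lasts 1/8 s, in which the tool goes at most 62.5 mm and 10.7 degrees, less where a joint would pass 70% of its speed; a pose out of reach is approached as far as the arm can. A call is refused whole if a number of a shift passes 0.0625 or a number of a turn 10.7, either way. A call with a gripper value outside its range is refused whole. The fingers move at their own pace and stop on an object; FORCE is the grip in N (left out, the last holds). Time passes only in rows, so rows that do not move let the fingers close. It gives the time, the measured TCP pose, the force, the opening and the grip force at its end, in the units of the state.
- ctrl.get_state(): the state, without advancing time (a new reading comes with each control period).
- ctrl.get_image(name): name is "scene" or "top" or "wrist"; returns (picture, depth): 384x512x3 uint8, blue, green, red; 384x512 float32, m along the optical axis (not along the pixel's ray), 0 where there is no reading.
- ctrl.camera_info(name): a dict with "intrinsics" (3x3 intrinsics, pixels), "R" (3x3) and "t" (3): a world point X has camera coordinates R X + t. Camera axes: x right, y down, z forward; pixel columns grow to the right and rows downward; lengths in m; the calibration is good to about 2 mm. A picture is of the moment at which its call begins: read the wrist's pose just before it. camera_info takes no time and is no camera call; for the wrist camera it gives the pose at the moment of the call.
- ctrl.close_job(): hands the job in; it is judged then, once.
The state is a dict: "time": time; "joint_positions": joint angles; "qd": joint speeds; "joint_torque": joint torques, N m; "position": TCP position; "tool_rot": TCP orientation; "ft_force": force on the tool from outside, world axes, zero at the start; "torque": the same for the moment, N m; "grip_width": opening from 0.0 (shut) to 1.0 (fully open); "grip_force": force on a finger pad.
Only numpy, scipy, OpenCV 4.12 (cv2) and the standard library are available. Lean on these libraries where they do the work, as an engineer would, in place of code of your own. Each camera call takes 0.05 s, during which the arm holds its last target. There are 200 camera calls.

### The job

Gather this batch's four amber glass sample jars into the grey sample tray for the analyser, each standing upright in the nest of the same colour as its lid. Set the glass down gently rather than dropping it, and leave the white plastic jars, which have similar lids but belong to another job, standing where they are.

Things in the scene. Friction and masses are not known exactly. Their poses are not given: they have to be found in the camera images.
- amber_red: Sample jar of dark brown amber glass with a red lid; it belongs in the red nest. 80 mm tall. Body 54 mm diameter, straight-sided up to 54 mm, then a sloping shoulder; screw lid 43 mm diameter from 64 mm to 80 mm. Paper label band round the body. About 0.1 to 0.25 kg, stands upright and loose on the bench. Origin: centre of the underside, z up along the jar.
- amber_yellow: Sample jar of dark brown amber glass with a yellow lid; it belongs in the yellow nest. 80 mm tall. Body 54 mm diameter, straight-sided up to 54 mm, then a sloping shoulder; screw lid 43 mm diameter from 64 mm to 80 mm. Paper label band round the body. About 0.1 to 0.25 kg, stands upright and loose on the bench. Origin: centre of the underside, z up along the jar.
- amber_blue: Sample jar of dark brown amber glass with a blue lid; it belongs in the blue nest. 80 mm tall. Body 54 mm diameter, straight-sided up to 54 mm, then a sloping shoulder; screw lid 43 mm diameter from 64 mm to 80 mm. Paper label band round the body. About 0.1 to 0.25 kg, stands upright and loose on the bench. Origin: centre of the underside, z up along the jar.
- amber_green: Sample jar of dark brown amber glass with a green lid; it belongs in the green nest. 80 mm tall. Body 54 mm diameter, straight-sided up to 54 mm, then a sloping shoulder; screw lid 43 mm diameter from 64 mm to 80 mm. Paper label band round the body. About 0.1 to 0.25 kg, stands upright and loose on the bench. Origin: centre of the underside, z up along the jar.
- white_red: Look-alike that stays: opaque white plastic jar with a red lid, of another job. 80 mm tall. Body 54 mm diameter, straight-sided up to 54 mm, then a sloping shoulder; screw lid 43 mm diameter from 64 mm to 80 mm. Paper label band round the body. About 0.1 to 0.25 kg, stands upright and loose on the bench. Origin: centre of the underside, z up along the jar.
- white_blue: Look-alike that stays: opaque white plastic jar with a blue lid, of another job. 80 mm tall. Body 54 mm diameter, straight-sided up to 54 mm, then a sloping shoulder; screw lid 43 mm diameter from 64 mm to 80 mm. Paper label band round the body. About 0.1 to 0.25 kg, stands upright and loose on the bench. Origin: centre of the underside, z up along the jar.
- nest_red: Fixed round red dish: outside 80 mm, inside 72 mm diameter, floor 4 mm thick, rim 16 mm above its origin (centre of its underside, 4 mm above the bench). A jar standing in it has its underside 4 mm above this origin. The four nests form a square in any order, neighbours 98 mm apart, in a fixed grey tray 208 mm square, rim 28 mm above the bench, hand lugs to 122 mm from its centre.
- nest_yellow: Fixed round yellow dish: outside 80 mm, inside 72 mm diameter, floor 4 mm thick, rim 16 mm above its origin (centre of its underside, 4 mm above the bench). A jar standing in it has its underside 4 mm above this origin. The four nests form a square in any order, neighbours 98 mm apart, in a fixed grey tray 208 mm square, rim 28 mm above the bench, hand lugs to 122 mm from its centre.
- nest_blue: Fixed round blue dish: outside 80 mm, inside 72 mm diameter, floor 4 mm thick, rim 16 mm above its origin (centre of its underside, 4 mm above the bench). A jar standing in it has its underside 4 mm above this origin. The four nests form a square in any order, neighbours 98 mm apart, in a fixed grey tray 208 mm square, rim 28 mm above the bench, hand lugs to 122 mm from its centre.
- nest_green: Fixed round green dish: outside 80 mm, inside 72 mm diameter, floor 4 mm thick, rim 16 mm above its origin (centre of its underside, 4 mm above the bench). A jar standing in it has its underside 4 mm above this origin. The four nests form a square in any order, neighbours 98 mm apart, in a fixed grey tray 208 mm square, rim 28 mm above the bench, hand lugs to 122 mm from its centre.

How it is judged:
By the outcome, as a careful person would: the job done as asked, in the order asked, and still so for the second after the job is handed in, with the robot touching nothing.
It also fails if it takes over 112 s, if anything falls off the work surface, if the arm or the gripper's body presses on something with over 40 N, if the wrist force passes 120 N, or if a joint passes its speed limit or range.

## Working session

There is one attempt and no reset: what is moved stays moved. The work goes in short steps, Python scripts to look and compute and a shell command to move; the robot and the scene stay as the last step left them, time stands still between calls to the robot, and variables do not carry over. Pictures are saved under pics/ and viewed, at most 14 in all, crops included, and the job is handed in when it is done.

```bash
mkdir -p pics; python3 - <<'E'
from bench import ctrl
import cv2,numpy as np
s=ctrl.get_state();print(s)
for n in("scene","top"):
    im,d=ctrl.get_image(n);cv2.imwrite(f"pics/{n}0.png",im);np.savez(f"{n}0.npz",im=im,d=d);print(n,ctrl.camera_info(n))
E
```

```text
{'time': 0.0, 'joint_positions': array([ 1.26713266,  0.32180407, -0.07009077,  1.45168097,  0.02263471,
        1.37077967, -0.0569032 ]), 'qd': array([ 0.00021694, -0.00037877, -0.00065509,  0.00025347, -0.00034737,
        0.0009853 , -0.0009016 ]), 'joint_torque': array([-4.50955504e-04, -4.91294968e+01, -4.04618857e-01, -3.12530065e+01,
       -6.41140994e-02,  4.37477406e-02,  2.22870767e-04]), 'position': array([ 0.20283454, -0.61689109,  0.18517093]), 'tool_rot': array([-3.10020050e+00, -4.96816347e-01,  6.68895023e-04]), 'ft_force': array([-0.06992898, -0.5372846 , -0.3389701 ]), 'torque': array([ 0.02901903, -0.04749467,  0.02893906]), 'grip_force': 0.0, 'grip_width': 0.9992581182197237}
scene {'intrinsics': array([[498.43597045,   0.        , 249.60017144],
       [  0.        , 498.43597045, 183.77470253],
       [  0.        ,   0.        ,   1.        ]]), 'R': array([[ 0.72425799,  0.68946727,  0.00923309],
       [ 0.42335503, -0.43406852, -0.79520755],
       [-0.54426178,  0.5798443 , -0.60626703]]), 't': array([-0.39892947, -0.19871222,  1.77514132])}
top {'intrinsics': array([[429.98411082,   0.        , 247.75613507],
       [  0.        , 429.98411082, 195.1714198 ],
       [  0.        ,   0.        ,   1.        ]]), 'R': array([[-1.73459640e-02, -9.99849517e-01,  2.47229638e-04],
       [-9.87716683e-01,  1.70970718e-02, -1.55317238e-01],
       [ 1.55289638e-01, -2.93832005e-03, -9.87864613e-01]]), 't': array([0.00945571, 0.56323288, 1.05686643])}
```

View pics/top0.png

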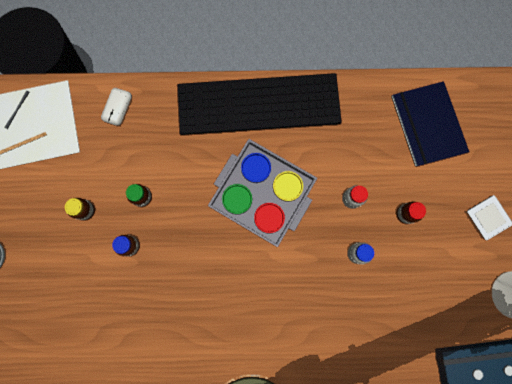

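View pics/scene0.png

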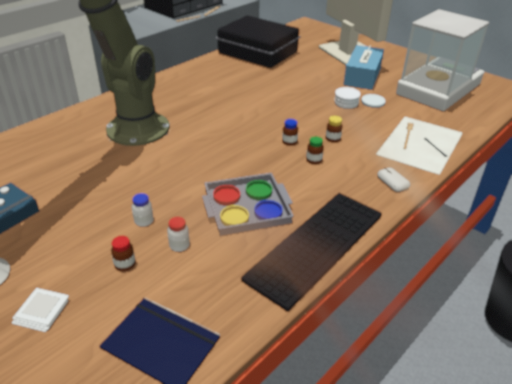

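Top view: ambers are yellow (75,207), green (136,193), blue (123,244) and red (417,211). The whites are red (358,194) and blue (364,253). The tray is centred at about (263,193), with nests blue (256,167), yellow (288,186), green (237,199) and red (269,218). The scene view agrees on which bodies are amber and which are white.

```bash
cat > h.py <<'E'
from bench import ctrl
import cv2,numpy as np
from scipy.spatial.transform import Rotation as Ro
def ray(ci,px,z):
    K,R,t=np.array(ci["intrinsics"]),np.array(ci["R"]),np.array(ci["t"])
    d=R.T@np.linalg.inv(K)@np.array([px[0],px[1],1.]);c=-R.T@t
    return c+d*(z-c[2])/d[2]
def masks(im):
    h=cv2.cvtColor(im,cv2.COLOR_BGR2HSV);H,S,V=cv2.split(h);ok=(S>190)&(V>90)
    return {"red":ok&((H<6)|(H>174)),"yellow":ok&(H>22)&(H<34),"green":ok&(H>45)&(H<80),"blue":ok&(H>108)&(H<130)}
def blobs(m,amin=60):
    n,l,st,c=cv2.connectedComponentsWithStats(m.astype(np.uint8))
    return [(c[i],st[i],l==i) for i in range(1,n) if st[i,4]>=amin]
E
python3 - <<'E'
from h import *
for n in("top","scene"):
    f=np.load(f"{n}0.npz");ci=ctrl.camera_info(n)
    for k,m in masks(f["im"]).items():
        for c,st,l in blobs(m):
            pts=cv2.findContours(l.astype(np.uint8),0,1)[0][0]
            dd=np.median(f["d"][l])
            nest=st[4]>450
            e=cv2.fitEllipse(pts)[0]
            P=ray(ci,c,.008 if nest else .08)
            R,t=ci["R"],ci["t"];K=ci["intrinsics"]
            X=R.T@(np.linalg.inv(K)@np.array([*c,1])*dd-t)
            print(n,k,c.round(1),st[4],"ellipse",np.round(e,1),"ray",P.round(3),"depth pt",X.round(3))
E
```

```text
top red [359.  193.6] 226 ellipse [359.  193.7] ray [ 0.557 -0.276  0.08 ] depth pt [ 0.557 -0.276  0.079]
top red [269.  217.4] 686 ellipse [269.  217.4] ray [ 0.509 -0.055  0.008] depth pt [ 0.509 -0.055  0.008]
top red [416.9 210.1] 237 ellipse [416.9 210.1] ray [ 0.513 -0.416  0.08 ] depth pt [ 0.513 -0.416  0.079]
top blue [255.7 167.3] 662 ellipse [255.7 167.2] ray [ 0.644 -0.023  0.008] depth pt [ 0.644 -0.023  0.008]
top blue [121.1 244.3] 230 ellipse [121.1 244.3] ray [0.442 0.31  0.08 ] depth pt [0.442 0.31  0.079]
top blue [364.7 252.4] 225 ellipse [364.7 252.4] ray [ 0.412 -0.281  0.08 ] depth pt [ 0.412 -0.282  0.079]
scene red [121.3 247.2] 106 ellipse [121.4 247.1] ray [ 0.536 -0.429  0.08 ] depth pt [ 0.53  -0.425  0.073]
```

```bash
sed -i 's/(S>190)&(V>90)/(S>150)\&(V>90)/; s/(H>22)&(H<34)/(H>20)\&(H<36)/; s/(H>45)&(H<80)/(H>45)\&(H<85)/' h.py
python3 - <<'E'
from h import *
f=np.load("top0.npz");ci=ctrl.camera_info("top");im=f["im"].copy()
hsv=cv2.cvtColor(im,cv2.COLOR_BGR2HSV)
for u,v in((75,207),(288,186),(136,192),(237,199)):print(u,v,hsv[v,u])
h=hsv[...,0];ok=(hsv[...,1]>150)
ms={"yellow":ok&(h>20)&(h<36)&(hsv[...,2]>150),"green":ok&(h>45)&(h<85)&(hsv[...,2]>60)}
for k,m in ms.items():
    for c,st,l in blobs(m):
        nest=st[4]>450
        X=ci["R"].T@(np.linalg.inv(ci["intrinsics"])@np.array([*c,1])*np.median(f["d"][l])-ci["t"])
        print(k,c.round(1),st[4],ray(ci,c,.008 if nest else .08).round(4),X.round(3))
s=ctrl.get_state();print(Ro.from_rotvec(s["tool_rot"]).as_matrix().round(3))
print(ctrl.camera_info("wrist"))
E
```

```text
75 207 [ 27 178 222]
288 186 [ 30 175 221]
136 192 [ 65 186 141]
237 199 [ 66 182 153]
yellow [287.5 185.9] 673 [ 0.5922 -0.1062  0.008 ] [ 0.592 -0.106  0.008]
yellow [ 72.8 206.3] 230 [0.5374 0.4316 0.08  ] [0.538 0.432 0.079]
green [134.3 192.3] 230 [0.5696 0.2808 0.08  ] [0.57  0.281 0.079]
green [236.8 198.7] 679 [0.5601 0.0286 0.008 ] [0.56  0.029 0.008]
[[ 0.95   0.313 -0.001]
 [ 0.313 -0.95   0.002]
 [-0.    -0.002 -1.   ]]
{'intrinsics': array([[319.9993095 ,   0.        , 261.55762939],
       [  0.        , 319.9993095 , 184.61346148],
       [  0.        ,   0.        ,   1.        ]]), 'R': array([[ 0.31259805, -0.94988042, -0.00310649],
       [-0.90585898, -0.29909186,  0.29993928],
       [-0.28583557, -0.09094639, -0.95395324]]), 't': array([-0.64846895, -0.03653244,  0.39286256])}
```

Red–blue and yellow–green nest diagonals come out near 139 mm, as they should, and the lid depth points sit at 79–80 mm. I'll align the tool with the world axes and hover over amber_red.

```bash
python3 -m handwheel '[[0.087,0,0,0,0,0,9.1],[0.087,0,0,0,0,0,9.1],[0.087,0.05,-0.033,0,0,0,0],[0.087,0.052,-0.034,0,0,0,0],[0.087,0.052,-0.034,0,0,0,0],[0.087,0.052,-0.034,0,0,0,0],[0.087,0.052,-0.033,0,0,0,0],[0.087,0.052,-0.033,0,0,0,0],[0.087,0,0,0,0,0,0],[0.087,0,0,0,0,0,0]]' 30
python3 - <<'E'
from h import *
s=ctrl.get_state();print(s["position"],Ro.from_rotvec(s["tool_rot"]).as_matrix().round(4))
ci=ctrl.camera_info("wrist");im,d=ctrl.get_image("wrist");cv2.imwrite("pics/w1.png",im)
for c,st,l in blobs(masks(im)["red"],200): print(c,st,ray(ci,c,.08).round(4),np.median(d[l]),cv2.minEnclosingCircle(cv2.findContours(l.astype(np.uint8),0,1)[0][0])[1])
E
```

```text
time: 1.35
position: [0.5125, -0.4166, 0.1856]
tool_rot: [3.142, 0.001, -0.003]
ft_force: [-0.2, 0.3, -1.2]
grip_width: 1.0
grip_force: 0.0
[ 0.51249696 -0.41657335  0.18555938] [[ 1.0e+00  5.0e-04 -1.6e-03]
 [ 5.0e-04 -1.0e+00 -0.0e+00]
 [-1.6e-03  0.0e+00 -1.0e+00]]
[116.42401392 125.28306265] [  93  103   49   46 1724] [ 0.5581 -0.2793  0.08  ] 0.30124104 24.88241958618164
[262.70648968 170.14306785] [ 242  150   43   42 1356] [ 0.5145 -0.4171  0.08  ] 0.31393415 21.518184661865234
```

View pics/w1.png

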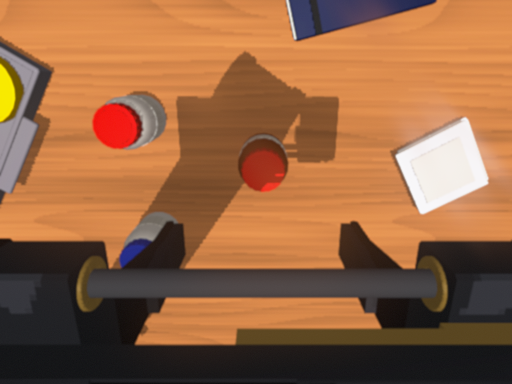

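The wrist view shows amber_red's lid at (263,170), centred between the fingers, with white_red at (116,125) and white_blue at (140,253) clear of them. The wrist and top positions agree within 2 mm. I'll descend and grip.

```bash
python3 -m handwheel '[[0.087,0.001,0,0.035,0,0,0],[0.087,0,0,0.035,0,0,0],[0.087,0,0,0.035,0,0,0],[0.087,0,0,0.03,0,0,0],[0.087,0,0,0.024,0,0,0],[0.087,0,0,0,0,0,0],[0.05,0,0,0,0,0,0],[0.05,0,0,0,0,0,0],[0.05,0,0,0,0,0,0],[0.05,0,0,0,0,0,0]]' 25; python3 -m handwheel '[[0.045,0,0,0,0,0,0],[0.045,0,0,0,0,0,0]]' 25
```

```text
time: 2.65
position: [0.5143, -0.4166, 0.0278]
tool_rot: [3.141, 0.0, 0.001]
ft_force: [0.6, -0.5, 0.4]
grip_width: 0.636
grip_force: 0.0
time: 2.9
position: [0.5141, -0.4164, 0.0272]
tool_rot: [3.142, 0.0, -0.0]
ft_force: [0.2, -0.5, -0.0]
grip_width: 0.53
grip_force: 0.0
```

Opening is 46 mm with zero force, which is not right for a 54 mm body. I'll look before doing anything else.

```bash
python3 - <<'E'
from h import *
ci=ctrl.camera_info("wrist");im,d=ctrl.get_image("wrist");cv2.imwrite("pics/w2.png",im);s=ctrl.get_state();print(s["position"],s["grip_width"],s["grip_force"])
for c,st,l in blobs(masks(im)["red"],200): print(c,st,ray(ci,c,.08).round(4),np.median(d[l]))
E
```

```text
[ 0.51405518 -0.41635829  0.02722309] 0.5262328565657983 0.0
[ 13.26280042 169.93834901] [   0  129   34   81 1914] [ 0.5584 -0.299   0.08  ] 0.15532097
[263.82387923 240.665828  ] [ 222  206   85   63 4372] [ 0.5216 -0.4171  0.08  ] 0.16254625
```

View pics/w2.png

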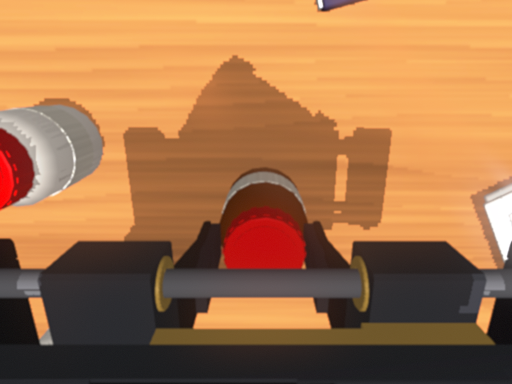

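The jar is standing between the fingers. I'll compute its lid height and centre from depth, and check whether the fingers stop when commanded tighter.

```bash
python3 -m handwheel '[[0.03,0,0,0,0,0,0],[0.03,0,0,0,0,0,0],[0.03,0,0,0,0,0,0]]' 25
python3 - <<'E'
from h import *
ci=ctrl.camera_info("wrist");im,d=ctrl.get_image("wrist");np.savez("w3.npz",im=im,d=d);s=ctrl.get_state();print(s["position"],s["grip_width"],s["grip_force"])
v,u=np.mgrid[0:384,0:512]
P=((np.stack([u,v,u*0+1],-1)@np.linalg.inv(ci["intrinsics"]).T)*d[...,None]-ci["t"])@ci["R"]
l=blobs(masks(im)["red"],200)[-1][2];L=P[l];print("lid",np.percentile(L,[1,50,99],axis=0).round(4))
for (a,b) in((262,180),(262,190),(262,200),(240,200),(200,250),(208,265),(215,275),(318,250),(312,265),(322,275)): print(a,b,im[b,a],P[b,a].round(4))
E
```

```text
time: 3.32
position: [0.514, -0.4168, 0.0273]
tool_rot: [3.141, 0.0, 0.0]
ft_force: [-0.0, -0.9, 0.6]
grip_width: 0.485
grip_force: 25.0
[ 0.51404918 -0.41677906  0.0273558 ] 0.48143392281849984 24.997057020664215
lid [[ 0.5066 -0.4366  0.0669]
 [ 0.5216 -0.4165  0.0802]
 [ 0.5469 -0.3961  0.1458]]
262 180 [118 132 146] [ 0.5405 -0.4166  0.0366]
262 190 [23 45 92] [ 0.5401 -0.4166  0.0548]
262 200 [20 44 96] [ 0.5357 -0.4166  0.0591]
240 200 [17 39 85] [ 0.5351 -0.4043  0.0577]
200 250 [22 25 39] [ 0.5256 -0.3886  0.097 ]
208 265 [29 30 44] [ 0.5235 -0.3936  0.1061]
215 275 [75 73 81] [ 0.5469 -0.4036  0.1493]
318 250 [33 36 59] [ 0.5241 -0.4424  0.0942]
312 265 [31 33 52] [ 0.5242 -0.4377  0.1072]
322 275 [74 73 81] [ 0.5466 -0.4332  0.1487]
```

The grip is firm at 25 N. I'll lift a little and check that the jar comes along.

```bash
python3 -m handwheel '[[0.03,0,0,-0.01,0,0,0],[0.03,0,0,-0.02,0,0,0],[0.03,0,0,-0.03,0,0,0],[0.03,0,0,0,0,0,0]]'
python3 - <<'E'
from h import *
ci=ctrl.camera_info("wrist");im,d=ctrl.get_image("wrist");cv2.imwrite("pics/w4.png",im);s=ctrl.get_state();print(s["position"],s["grip_width"],s["grip_force"])
v,u=np.mgrid[0:384,0:512]
P=((np.stack([u,v,u*0+1],-1)@np.linalg.inv(ci["intrinsics"]).T)*d[...,None]-ci["t"])@ci["R"]
l=blobs(masks(im)["red"],200)[-1][2];L=P[l];print("lid",np.percentile(L,[1,50,99],axis=0).round(4))
im,d=ctrl.get_image("scene");cv2.imwrite("pics/s4.png",cv2.resize(im[190:310,60:220],None,fx=4,fy=4,interpolation=2))
E
```

```text
time: 3.88
position: [0.5165, -0.4179, 0.0915]
tool_rot: [3.137, 0.0, 0.009]
ft_force: [-0.0, -0.5, -1.8]
grip_width: 0.485
grip_force: 25.0
[ 0.51517145 -0.41702748  0.0892312 ] 0.48624942984147407 24.99062865972519
lid [[ 0.5086 -0.4375  0.1311]
 [ 0.5238 -0.4169  0.1443]
 [ 0.5485 -0.397   0.2098]]
```

View pics/s4.png

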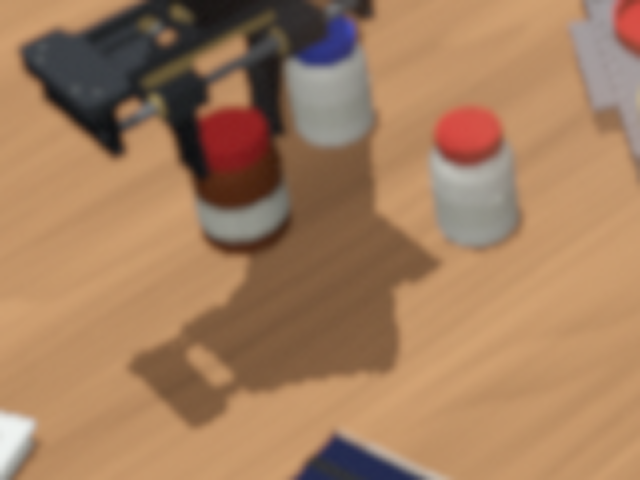

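The scene crop shows amber_red lifted cleanly, gripped at its lid (235,140), and the whites undisturbed. The grip is on the lid and holds, so I'll carry the jar to the red nest.

```bash
python3 -m handwheel '[[0.03,0,0,-0.02,0,0,0],[0.03,0,0,-0.03,0,0,0],[0.03,0,-0.02,-0.01,0,0,0],[0.03,0,-0.04,0,0,0,0],[0.03,0,-0.045,0,0,0,0],[0.03,-0.002,-0.045,0,0,0,0],[0.03,-0.002,-0.045,0,0,0,0],[0.03,-0.002,-0.045,0,0,0,0],[0.03,0,-0.045,0,0,0,0],[0.03,0,-0.04,0,0,0,0],[0.03,0,-0.025,0,0,0,0],[0.03,0,-0.012,0,0,0,0]]'
python3 -m handwheel '[[0.03,0,0,0,0,0,0],[0.03,0,0,0,0,0,0]]'
python3 - <<'E'
from h import *
ci=ctrl.camera_info("wrist");im,d=ctrl.get_image("wrist");cv2.imwrite("pics/w5.png",im);s=ctrl.get_state();print(s["position"],s["tool_rot"],s["grip_width"],s["grip_force"])
m=masks(im)
for k in m:
  for c,st,l in blobs(m[k],200): print(k,c,st,ray(ci,c,.008).round(4))
E
```

```text
time: 5.48
position: [0.507, -0.0515, 0.1469]
tool_rot: [-3.142, -0.006, 0.002]
ft_force: [0.3, -0.2, -0.9]
grip_width: 0.483
grip_force: 25.0
time: 5.72
position: [0.5077, -0.0559, 0.1471]
tool_rot: [3.141, -0.003, -0.001]
ft_force: [0.7, -1.0, -2.4]
grip_width: 0.485
grip_force: 25.0
[ 0.50779846 -0.05592138  0.14706726] [ 3.14108896e+00 -3.15625766e-03 -6.23409466e-04] 0.4810249793306372 24.99002069234848
red [503.69811321 127.16666667] [493 103  19  47 636] [ 0.5472 -0.3086  0.008 ]
red [260.39498433 154.64193661] [ 224  128   75   58 2871] [ 0.5182 -0.054   0.008 ]
red [261.49076818 240.54023251] [ 220  206   84   63 4387] [ 0.4159 -0.055   0.008 ]
yellow [313.16025878  81.6142329 ] [ 273   40   81   84 5410] [ 0.5928 -0.1072  0.008 ]
green [175.47632509 114.91378092] [ 139   77   72   78 4245] [0.5602 0.0337 0.008 ]
blue [225.83560024  31.3420067 ] [ 183    0   85   71 5073] [ 0.6389 -0.0211  0.008 ]
blue [490.12376238 261.72772277] [471 254  36  15 404] [ 0.3874 -0.3284  0.008 ]
```

View pics/w5.png

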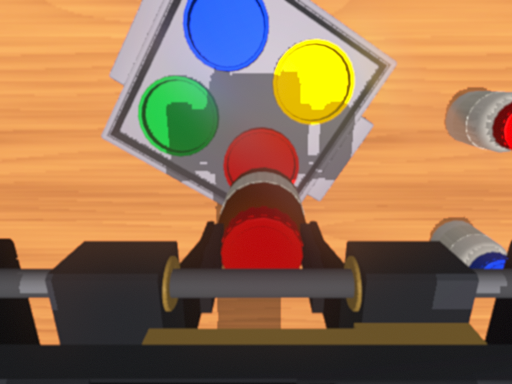

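The wrist view shows the jar upright in the grip at (262,240), with the red nest's visible part at (260,155) directly below. The yellow nest, refined, matches the top view. Descending.

```bash
python3 -m handwheel '[[0.03,0.001,-0.001,0.02,0,0,0],[0.03,0,0,0.03,0,0,0],[0.03,0,0,0.03,0,0,0],[0.03,0,0,0.018,0,0,0],[0.03,0,0,0.008,0,0,0],[0.03,0,0,0,0,0,0],[0.03,0,0,0,0,0,0]]'
python3 -m handwheel '[[0.03,0,0,0.002,0,0,0],[0.03,0,0,0.002,0,0,0],[0.03,0,0,0,0,0,0]]'
```

```text
time: 6.65
position: [0.51, -0.0536, 0.0423]
tool_rot: [3.141, 0.0, 0.003]
ft_force: [1.0, 0.3, -1.2]
grip_width: 0.487
grip_force: 25.0
time: 7.02
position: [0.5088, -0.0534, 0.0372]
tool_rot: [3.141, 0.0, -0.0]
ft_force: [0.1, 0.3, -1.4]
grip_width: 0.481
grip_force: 25.0
```

```bash
python3 -m handwheel '[[0.03,0,0,0.001,0,0,0],[0.03,0,0,0.001,0,0,0],[0.03,0,0,0,0,0,0]]'
python3 -m handwheel '[[0.03,0,0,0.0005,0,0,0],[0.03,0,0,0,0,0,0]]'
```

```text
time: 7.4
position: [0.5091, -0.0534, 0.0353]
tool_rot: [3.142, 0.0, 0.0]
ft_force: [0.1, -0.2, -1.3]
grip_width: 0.487
grip_force: 25.0
time: 7.65
position: [0.5093, -0.0535, 0.0353]
tool_rot: [3.141, 0.0, 0.001]
ft_force: [-1.1, 0.4, 3.0]
grip_width: 0.487
grip_force: 25.0
```

Contact: the force went from −1.3 to +3 N at exactly the expected height. I'll open slowly and retreat, then carry on to amber_green.

```bash
python3 -m handwheel '[[0.045,0,0,0,0,0,0],[0.055,0,0,0,0,0,0],[0.087,0,0,0,0,0,0],[0.087,0,0,0,0,0,0],[0.087,0,0,0,0,0,0],[0.087,0,0,0,0,0,0],[0.087,0,0,-0.02,0,0,0],[0.087,0,0,-0.04,0,0,0],[0.087,0,0,-0.05,0,0,0],[0.087,0,0,-0.04,0,0,0],[0.087,0,0,0,0,0,0]]'
python3 -m handwheel '[[0.087,0.006,-0.04,0,0,0,0],[0.087,0.008,-0.05,0,0,0,0],[0.087,0.008,-0.05,0,0,0,0],[0.087,0.008,-0.05,0,0,0,0],[0.087,0.008,-0.05,0,0,0,0],[0.087,0.008,-0.05,0,0,0,0],[0.087,0.008,-0.03,0,0,0,0],[0.087,0.006,-0.014,0,0,0,0],[0.087,0,0,0,0,0,0],[0.087,0,0,0,0,0,0]]'
python3 - <<'E'
from h import *
ci=ctrl.camera_info("wrist");im,d=ctrl.get_image("wrist");cv2.imwrite("pics/w6.png",im);s=ctrl.get_state();print(s["position"],s["tool_rot"])
m=masks(im);v,u=np.mgrid[0:384,0:512]
for k in m:
  for c,st,l in blobs(m[k],200): print(k,c,st,ray(ci,c,.08).round(4),np.median(d[l]))
ct=ctrl.camera_info("top");im,d=ctrl.get_image("top")
for c,st,l in blobs(masks(im)["red"],50): print("top red",c,st[4],ray(ct,c,.088).round(4),ray(ct,c,.08).round(4))
cv2.imwrite("pics/t6.png",im)
E
```

```text
time: 9.02
position: [0.5115, -0.0536, 0.1885]
tool_rot: [3.14, 0.0, 0.011]
ft_force: [0.4, -0.1, -0.2]
grip_width: 1.001
grip_force: 0.0
time: 10.28
position: [0.5693, 0.2785, 0.1843]
tool_rot: [3.14, -0.003, -0.001]
ft_force: [0.5, -0.7, -0.6]
grip_width: 0.997
grip_force: 0.0
[0.5693346  0.27848277 0.18455258] [ 3.14011849e+00 -3.50691933e-03 -1.57582983e-05]
red [504.17326733 211.0049505 ] [495 190  17  43 404] [0.5283 0.0319 0.08  ] 0.3964997
yellow [112.01845958 201.23870146] [  89  180   47   44 1571] [0.5396 0.4298 0.08  ] 0.32327363
green [473.67318757 166.02723437] [ 443  133   66   65 2607] [0.5755 0.0723 0.08  ] 0.38522604
blue [506.25098039  99.00196078] [499  71  13  55 510] [0.6386 0.055  0.08  ] 0.35824785
top red [358.93248945 193.69620253] 237 [ 0.5553 -0.2735  0.088 ] [ 0.5566 -0.2756  0.08  ]
top red [269.55813953 216.82724252] 602 [ 0.5021 -0.0524  0.088 ] [ 0.5029 -0.0528  0.08  ]
```

View pics/t6.png

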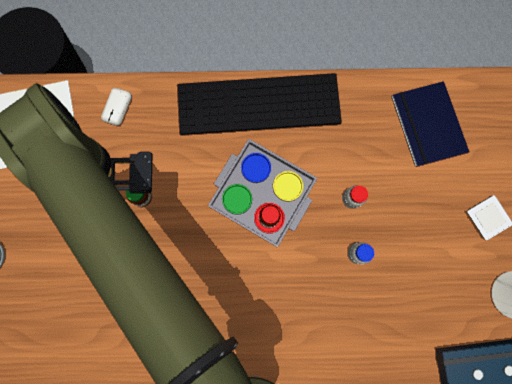

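The top view shows the red jar upright in the red nest (270,215), the whites unchanged, and the gripper over green. Next is amber_green at (0.570, 0.281).

```bash
python3 -m handwheel '[[0.087,0.001,-0.002,0.035,0,0,0],[0.087,0,0,0.035,0,0,0],[0.087,0,0,0.035,0,0,0],[0.087,0,0,0.03,0,0,0],[0.087,0,0,0.022,0,0,0],[0.087,0,0,0,0,0,0]]'
python3 -m handwheel '[[0.03,0,0,0,0,0,0],[0.03,0,0,0,0,0,0],[0.03,0,0,0,0,0,0],[0.03,0,0,0,0,0,0],[0.03,0,0,0,0,0,0],[0.03,0,0,0,0,0,0],[0.03,0,0,0,0,0,0],[0.03,0,0,0,0,0,0]]' 25
```

```text
time: 11.12
position: [0.569, 0.2811, 0.0262]
tool_rot: [3.14, -0.001, -0.004]
ft_force: [0.3, 0.4, 0.5]
grip_width: 1.001
grip_force: 0.0
time: 12.12
position: [0.57, 0.2825, 0.0278]
tool_rot: [3.141, 0.0, 0.0]
ft_force: [-0.1, 0.0, 0.9]
grip_width: 0.488
grip_force: 25.0
```

```bash
python3 -m handwheel '[[0.03,0,0,-0.01,0,0,0],[0.03,0,0,-0.025,0,0,0],[0.03,0,0,-0.04,0,0,0],[0.03,0,0.01,-0.04,0,0,0],[0.03,-0.002,0.035,0,0,0,0],[0.03,-0.002,0.045,0,0,0,0],[0.03,-0.002,0.045,0,0,0,0],[0.03,-0.002,0.045,0,0,0,0],[0.03,-0.002,0.04,0,0,0,0],[0.03,0,0.023,0,0,0,0],[0.03,0,0.010,0,0,0,0],[0.03,0,0,0,0,0,0]]'
python3 -m handwheel '[[0.03,0,0,0,0,0,0],[0.03,0,0,0,0,0,0]]'
python3 - <<'E'
from h import *
ci=ctrl.camera_info("wrist");im,d=ctrl.get_image("wrist");cv2.imwrite("pics/w7.png",im);s=ctrl.get_state();print(s["position"],s["tool_rot"],s["grip_width"],s["grip_force"])
E
```

```text
time: 13.62
position: [0.56, 0.0297, 0.1428]
tool_rot: [-3.141, 0.001, -0.0]
ft_force: [0.4, 0.2, -2.2]
grip_width: 0.481
grip_force: 25.0
time: 13.88
position: [0.5599, 0.0312, 0.1428]
tool_rot: [-3.141, -0.004, 0.0]
ft_force: [0.5, 0.3, -1.2]
grip_width: 0.488
grip_force: 25.0
[0.55994006 0.03086996 0.14270605] [-3.14127456e+00 -3.32275047e-03  8.57178199e-05] 0.4861573164884298 24.998701214790344
```

View pics/w7.png

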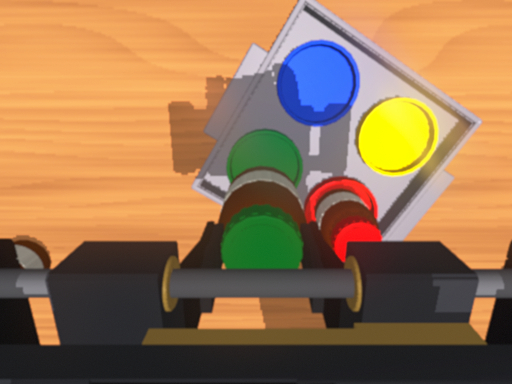

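The wrist view shows the green jar held upright at (262,240), lined up over its nest at (265,160), with the red jar at (350,220) clear of the right finger's path. Lowering.

```bash
python3 -m handwheel '[[0.03,0,0.001,0.02,0,0,0],[0.03,0,0.001,0.03,0,0,0],[0.03,0,0,0.03,0,0,0],[0.03,0,0,0.016,0,0,0],[0.03,0,0,0.007,0,0,0],[0.03,0,0,0.002,0,0,0],[0.03,0,0,0,0,0,0],[0.03,0,0,0,0,0,0]]'
python3 -m handwheel '[[0.03,0,0,0.001,0,0,0],[0.03,0,0,0.0005,0,0,0],[0.03,0,0,0,0,0,0]]'
```

```text
time: 14.92
position: [0.5607, 0.0276, 0.0386]
tool_rot: [3.141, 0.0, 0.002]
ft_force: [0.5, 0.8, -2.1]
grip_width: 0.483
grip_force: 25.0
time: 15.3
position: [0.5599, 0.0275, 0.0362]
tool_rot: [3.141, 0.0, -0.0]
ft_force: [1.4, -0.3, -1.2]
grip_width: 0.484
grip_force: 25.0
```

```bash
python3 -m handwheel '[[0.03,0,0,0.0005,0,0,0],[0.03,0,0,0,0,0,0]]'
python3 -m handwheel '[[0.03,0,0,0.0005,0,0,0],[0.03,0,0,0,0,0,0]]'
```

```text
time: 15.55
position: [0.56, 0.0276, 0.0358]
tool_rot: [3.141, 0.0, 0.0]
ft_force: [-0.3, 0.3, -1.9]
grip_width: 0.484
grip_force: 25.0
time: 15.8
position: [0.5602, 0.0276, 0.0357]
tool_rot: [3.141, 0.0, 0.001]
ft_force: [-0.3, -1.1, 3.9]
grip_width: 0.486
grip_force: 25.0
```

Contact again. Release and go to amber_blue.

```bash
python3 -m handwheel '[[0.045,0,0,0,0,0,0],[0.055,0,0,0,0,0,0],[0.087,0,0,0,0,0,0],[0.087,0,0,0,0,0,0],[0.087,0,0,0,0,0,0],[0.087,0,0,0,0,0,0],[0.087,0,0,-0.02,0,0,0],[0.087,0,0,-0.04,0,0,0],[0.087,0,0,-0.05,0,0,0],[0.087,0,0,-0.04,0,0,0],[0.087,0,0,0,0,0,0]]'
python3 -m handwheel '[[0.087,-0.01,-0.03,0,0,0,0],[0.087,-0.02,-0.045,0,0,0,0],[0.087,-0.02,-0.05,0,0,0,0],[0.087,-0.02,-0.05,0,0,0,0],[0.087,-0.02,-0.05,0,0,0,0],[0.087,-0.018,-0.035,0,0,0,0],[0.087,-0.01,-0.022,0,0,0,0],[0.087,0,0,0,0,0,0],[0.087,0,0,0,0,0,0],[0.087,0,0,0,0,0,0]]'
python3 - <<'E'
from h import *
ci=ctrl.camera_info("wrist");im,d=ctrl.get_image("wrist");s=ctrl.get_state();print(s["position"],s["tool_rot"])
h=cv2.cvtColor(im,cv2.COLOR_BGR2HSV);m=(h[...,0]>105)&(h[...,0]<132)&(h[...,1]>130)&(h[...,2]>50)
for c,st,l in blobs(m,200): print(c,st,ray(ci,c,.08).round(4),np.median(d[l]))
ct=ctrl.camera_info("top");im,d=ctrl.get_image("top")
cv2.imwrite("pics/t8.png",im)
E
```

```text
time: 17.18
position: [0.5629, 0.0282, 0.1907]
tool_rot: [3.141, 0.001, 0.014]
ft_force: [0.9, -0.6, -0.2]
grip_width: 0.996
grip_force: 0.0
time: 18.42
position: [0.4429, 0.3078, 0.185]
tool_rot: [3.141, -0.004, -0.0]
ft_force: [0.4, -0.2, 0.9]
grip_width: 0.999
grip_force: 0.0
[0.44282527 0.30805118 0.18507909] [ 3.14095482e+00 -3.81283614e-03 -3.87400195e-05]
[257.6375682  173.27669525] [ 237  154   42   40 1283] [0.4421 0.3122 0.08  ] 0.3143215
```

View pics/t8.png

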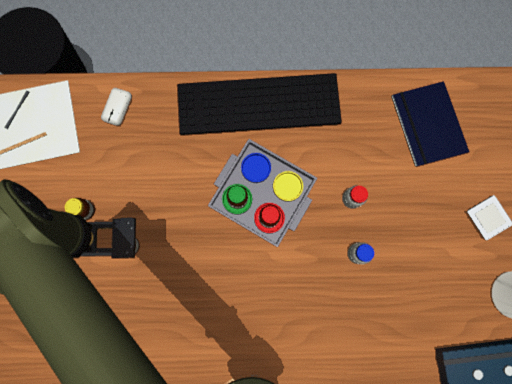

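The top view shows green and red standing in their nests, at (237,197) and (270,215), with the whites untouched. amber_blue measures (0.442, 0.311). Descend and grip.

```bash
python3 -m handwheel '[[0.087,0,-0.003,0.035,0,0,0],[0.087,0,0,0.035,0,0,0],[0.087,0,0,0.035,0,0,0],[0.087,0,0,0.03,0,0,0],[0.087,0,0,0.022,0,0,0],[0.087,0,0,0,0,0,0]]'
python3 -m handwheel '[[0.03,0,0,0,0,0,0],[0.03,0,0,0,0,0,0],[0.03,0,0,0,0,0,0],[0.03,0,0,0,0,0,0],[0.03,0,0,0,0,0,0],[0.03,0,0,0,0,0,0],[0.03,0,0,0,0,0,0],[0.03,0,0,0,0,0,0]]' 25
```

```text
time: 19.27
position: [0.4409, 0.3111, 0.0266]
tool_rot: [3.14, -0.001, -0.005]
ft_force: [-0.6, 1.3, 0.3]
grip_width: 0.997
grip_force: 0.0
time: 20.27
position: [0.442, 0.3124, 0.0283]
tool_rot: [3.141, 0.0, 0.0]
ft_force: [0.7, -0.4, 2.5]
grip_width: 0.487
grip_force: 25.0
```

```bash
python3 -m handwheel '[[0.03,0,0,-0.01,0,0,0],[0.03,0,0,-0.025,0,0,0],[0.03,0,0,-0.04,0,0,0],[0.03,0,0,-0.042,0,0,0],[0.03,0.01,0.02,0,0,0,0],[0.03,0.024,0.038,0,0,0,0],[0.03,0.026,0.042,0,0,0,0],[0.03,0.026,0.042,0,0,0,0],[0.03,0.026,0.042,0,0,0,0],[0.03,0.026,0.042,0,0,0,0],[0.03,0.024,0.042,0,0,0,0],[0.03,0.022,0.035,0,0,0,0]]'
python3 -m handwheel '[[0.03,0.012,0.02,0,0,0,0],[0.03,0.006,0.012,0,0,0,0],[0.03,0,0,0,0,0,0],[0.03,0,0,0,0,0,0],[0.03,0,0,0,0,0,0]]'
python3 - <<'E'
from h import *
ci=ctrl.camera_info("wrist");im,d=ctrl.get_image("wrist");cv2.imwrite("pics/w9.png",im);s=ctrl.get_state();print(s["position"],s["tool_rot"],s["grip_width"],s["grip_force"])
E
```

```text
time: 21.78
position: [0.6266, 0.0076, 0.1454]
tool_rot: [3.141, -0.001, 0.0]
ft_force: [0.5, 0.3, -1.7]
grip_width: 0.488
grip_force: 25.0
time: 22.4
position: [0.6436, -0.0206, 0.1455]
tool_rot: [-3.141, -0.004, -0.0]
ft_force: [-0.1, -1.0, -0.7]
grip_width: 0.486
grip_force: 25.0
[ 0.64370051 -0.02103551  0.14551579] [-3.14153343e+00 -3.22338732e-03 -2.70435108e-04] 0.4849094393398709 24.991800785064697
```

View pics/w9.png

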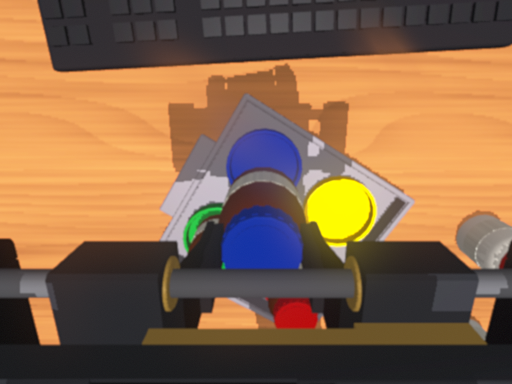

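The wrist view shows the blue jar upright, lined up over the blue nest at (264,160), with the fingers clear of the green jar at (208,235). Lowering.

```bash
python3 -m handwheel '[[0.03,0,0.001,0.02,0,0,0],[0.03,0,0,0.03,0,0,0],[0.03,0,0,0.03,0,0,0],[0.03,0,0,0.018,0,0,0],[0.03,0,0,0.007,0,0,0],[0.03,0,0,0.002,0,0,0],[0.03,0,0,0,0,0,0],[0.03,0,0,0,0,0,0]]'
python3 -m handwheel '[[0.03,0,0,0.001,0,0,0],[0.03,0,0,0,0,0,0]]'
```

```text
time: 23.45
position: [0.6448, -0.0234, 0.0393]
tool_rot: [3.141, 0.0, 0.003]
ft_force: [-0.2, -0.5, -1.7]
grip_width: 0.487
grip_force: 25.0
time: 23.7
position: [0.644, -0.0235, 0.0373]
tool_rot: [3.141, 0.0, 0.0]
ft_force: [0.2, -0.8, -1.1]
grip_width: 0.483
grip_force: 25.0
```

```bash
python3 -m handwheel '[[0.03,0,0,0.0005,0,0,0],[0.03,0,0,0,0,0,0]]'
python3 -m handwheel '[[0.03,0,0,0.0005,0,0,0],[0.03,0,0,0,0,0,0]]'
```

```text
time: 23.95
position: [0.6439, -0.0234, 0.0367]
tool_rot: [3.142, 0.0, -0.0]
ft_force: [0.3, -0.9, -0.8]
grip_width: 0.482
grip_force: 25.0
time: 24.2
position: [0.6441, -0.0234, 0.0364]
tool_rot: [3.141, 0.0, 0.0]
ft_force: [-0.0, -0.2, -0.5]
grip_width: 0.487
grip_force: 25.0
```

```bash
python3 -m handwheel '[[0.03,0,0,0.0005,0,0,0],[0.03,0,0,0,0,0,0]]'
```

```text
time: 24.45
position: [0.6443, -0.0235, 0.0363]
tool_rot: [3.141, 0.0, 0.001]
ft_force: [-0.6, 0.3, 3.2]
grip_width: 0.483
grip_force: 25.0
```

Contact. Release and go to amber_yellow, at about (0.538, 0.431).

```bash
python3 -m handwheel '[[0.045,0,0,0,0,0,0],[0.055,0,0,0,0,0,0],[0.087,0,0,0,0,0,0],[0.087,0,0,0,0,0,0],[0.087,0,0,0,0,0,0],[0.087,0,0,0,0,0,0],[0.087,0,0,-0.02,0,0,0],[0.087,0,0,-0.04,0,0,0],[0.087,0,0,-0.05,0,0,0],[0.087,0,0,-0.04,0,0,0],[0.087,0,0,0,0,0,0]]'
python3 -m handwheel '[[0.087,-0.006,-0.03,0,0,0,0],[0.087,-0.012,-0.05,0,0,0,0],[0.087,-0.012,-0.05,0,0,0,0],[0.087,-0.012,-0.05,0,0,0,0],[0.087,-0.012,-0.05,0,0,0,0],[0.087,-0.012,-0.05,0,0,0,0],[0.087,-0.012,-0.05,0,0,0,0],[0.087,-0.012,-0.05,0,0,0,0],[0.087,-0.01,-0.045,0,0,0,0],[0.087,-0.006,-0.029,0,0,0,0],[0.087,0,0,0,0,0,0],[0.087,0,0,0,0,0,0]]'
python3 - <<'E'
from h import *
ci=ctrl.camera_info("wrist");im,d=ctrl.get_image("wrist");s=ctrl.get_state();print(s["position"],s["tool_rot"])
h=cv2.cvtColor(im,cv2.COLOR_BGR2HSV);m=(h[...,0]>20)&(h[...,0]<36)&(h[...,1]>150)&(h[...,2]>80)
for c,st,l in blobs(m,200): print(c,st,ray(ci,c,.08).round(4),np.median(d[l]))
E
```

```text
time: 25.82
position: [0.6469, -0.0228, 0.1919]
tool_rot: [3.141, 0.001, 0.015]
ft_force: [0.9, -0.6, -0.2]
grip_width: 0.998
grip_force: 0.0
time: 27.32
position: [0.5385, 0.4293, 0.1854]
tool_rot: [3.14, -0.001, 0.0]
ft_force: [0.1, -0.6, -0.7]
grip_width: 0.994
grip_force: 0.0
[0.53894987 0.42872042 0.18553166] [ 3.14003581e+00 -3.05406603e-03  5.71187794e-04]
[258.23319616 172.42798354] [ 237  151   43   44 1458] [0.5384 0.433  0.08  ] 0.314708
```

```bash
python3 -m handwheel '[[0.087,0,-0.003,0.035,0,0,0],[0.087,0,0,0.035,0,0,0],[0.087,0,0,0.035,0,0,0],[0.087,0,0,0.03,0,0,0],[0.087,0,0,0.022,0,0,0],[0.087,0,0,0,0,0,0]]'
python3 -m handwheel '[[0.03,0,0,0,0,0,0],[0.03,0,0,0,0,0,0],[0.03,0,0,0,0,0,0],[0.03,0,0,0,0,0,0],[0.03,0,0,0,0,0,0],[0.03,0,0,0,0,0,0],[0.03,0,0,0,0,0,0],[0.03,0,0,0,0,0,0]]' 25
```

```text
time: 28.12
position: [0.5378, 0.4314, 0.0269]
tool_rot: [3.139, -0.002, -0.004]
ft_force: [0.1, -0.5, -0.4]
grip_width: 0.997
grip_force: 0.0
time: 29.12
position: [0.538, 0.4333, 0.0287]
tool_rot: [3.141, -0.0, 0.0]
ft_force: [0.0, -1.2, 1.5]
grip_width: 0.487
grip_force: 25.0
```

```bash
python3 -m handwheel '[[0.03,0,0,-0.01,0,0,0],[0.03,0,0,-0.03,0,0,0],[0.03,0,0,-0.04,0,0,0],[0.03,0,0,-0.042,0,0,0],[0.03,0.002,0.025,0,0,0,0],[0.03,0.004,0.04,0,0,0,0],[0.03,0.005,0.045,0,0,0,0],[0.03,0.005,0.045,0,0,0,0],[0.03,0.005,0.045,0,0,0,0],[0.03,0.005,0.045,0,0,0,0],[0.03,0.005,0.045,0,0,0,0],[0.03,0.005,0.045,0,0,0,0]]'
python3 -m handwheel '[[0.03,0.005,0.045,0,0,0,0],[0.03,0.005,0.045,0,0,0,0],[0.03,0.004,0.045,0,0,0,0],[0.03,0.003,0.036,0,0,0,0],[0.03,0.001,0.022,0,0,0,0],[0.03,0,0.011,0,0,0,0],[0.03,0,0,0,0,0,0],[0.03,0,0,0,0,0,0],[0.03,0,0,0,0,0,0]]'
python3 - <<'E'
from h import *
ci=ctrl.camera_info("wrist");im,d=ctrl.get_image("wrist");cv2.imwrite("pics/w10.png",im);s=ctrl.get_state();print(s["position"],s["tool_rot"],s["grip_width"],s["grip_force"])
E
```

```text
time: 30.62
position: [0.5739, 0.0975, 0.1511]
tool_rot: [-3.142, -0.001, -0.001]
ft_force: [1.0, 0.4, -1.1]
grip_width: 0.485
grip_force: 25.0
time: 31.75
position: [0.5921, -0.1037, 0.1509]
tool_rot: [-3.141, -0.004, -0.0]
ft_force: [-0.2, 0.5, -2.7]
grip_width: 0.48
grip_force: 25.0
[ 0.5920995  -0.10403521  0.15082544] [-3.14138581e+00 -3.41241219e-03 -1.30393616e-04] 0.4913913111092431 24.985680878162384
```

View pics/w10.png

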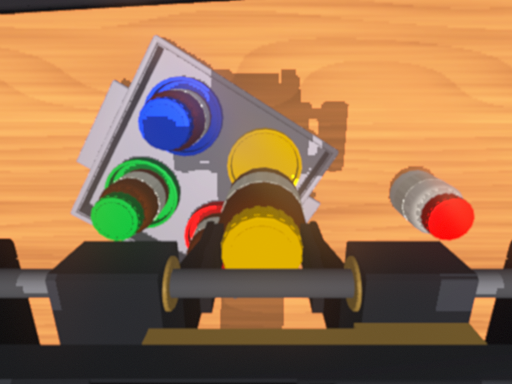

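The wrist view shows the yellow jar over its nest (264,160). The other three stand in theirs and white_red is clear at (445,215). Lowering.

```bash
python3 -m handwheel '[[0.03,0,0.001,0.02,0,0,0],[0.03,0,0,0.03,0,0,0],[0.03,0,0,0.03,0,0,0],[0.03,0,0,0.022,0,0,0],[0.03,0,0,0.007,0,0,0],[0.03,0,0,0.002,0,0,0],[0.03,0,0,0.001,0,0,0],[0.03,0,0,0,0,0,0],[0.03,0,0,0,0,0,0]]'
python3 -m handwheel '[[0.03,0,0,0.0005,0,0,0],[0.03,0,0,0,0,0,0]]'
```

```text
time: 32.92
position: [0.5925, -0.1065, 0.0394]
tool_rot: [3.141, 0.0, 0.002]
ft_force: [-1.2, -0.0, -2.2]
grip_width: 0.489
grip_force: 25.0
time: 33.17
position: [0.592, -0.1065, 0.0383]
tool_rot: [3.141, 0.0, 0.0]
ft_force: [0.5, -0.1, -2.2]
grip_width: 0.483
grip_force: 25.0
```

```bash
python3 -m handwheel '[[0.03,0,0,0.001,0,0,0],[0.03,0,0,0,0,0,0]]'
python3 -m handwheel '[[0.03,0,0,0.0005,0,0,0],[0.03,0,0,0,0,0,0]]'
```

```text
time: 33.42
position: [0.5919, -0.1064, 0.0371]
tool_rot: [3.142, 0.0, -0.0]
ft_force: [-0.7, 0.4, -2.5]
grip_width: 0.486
grip_force: 25.0
time: 33.67
position: [0.592, -0.1064, 0.0367]
tool_rot: [3.142, 0.0, 0.0]
ft_force: [-0.4, 0.6, -1.9]
grip_width: 0.485
grip_force: 25.0
```

```bash
python3 -m handwheel '[[0.03,0,0,0.0005,0,0,0],[0.03,0,0,0,0,0,0]]'
```

```text
time: 33.92
position: [0.5923, -0.1065, 0.0367]
tool_rot: [3.141, 0.0, 0.001]
ft_force: [-1.0, -0.6, 1.4]
grip_width: 0.486
grip_force: 25.0
```

Contact. Release, retreat clear, and verify.

```bash
python3 -m handwheel '[[0.045,0,0,0,0,0,0],[0.055,0,0,0,0,0,0],[0.087,0,0,0,0,0,0],[0.087,0,0,0,0,0,0],[0.087,0,0,0,0,0,0],[0.087,0,0,0,0,0,0],[0.087,0,0,-0.02,0,0,0],[0.087,0,0,-0.04,0,0,0],[0.087,0,0,-0.05,0,0,0],[0.087,0,0,-0.05,0,0,0],[0.087,0,0,0,0,0,0]]'
python3 -m handwheel '[[0.087,-0.005,-0.03,0,0,0,0],[0.087,-0.005,-0.05,0,0,0,0],[0.087,-0.005,-0.05,0,0,0,0],[0.087,-0.005,-0.05,0,0,0,0],[0.087,-0.005,-0.05,0,0,0,0],[0.087,-0.005,-0.05,0,0,0,0],[0.087,-0.005,-0.05,0,0,0,0],[0.087,-0.005,-0.04,0,0,0,0],[0.087,-0.005,-0.03,0,0,0,0],[0.087,0,0,0,0,0,0],[0.087,0,0,0,0,0,0]]'
python3 - <<'E'
from h import *
f=np.load("top0.npz")["im"]
a,_=ctrl.get_image("top");b,_=ctrl.get_image("scene")
ci=ctrl.camera_info("top")
for k in("red","blue"):
  for n,i in(("before",f),("now",a)):
    for c,st,l in blobs(masks(i)[k],60):
      if 340<c[0]<400: print(n,k,c.round(1),st[4],ray(ci,c,.08).round(4))
x=cv2.resize(a[130:260,190:400],(640,396),interpolation=2)
y=cv2.resize(b[150:280,100:310],(640,396),interpolation=2)
cv2.imwrite("pics/end.png",cv2.resize(np.vstack([x,y]),(480,594)))
E
```

```text
time: 35.3
position: [0.5954, -0.1063, 0.203]
tool_rot: [3.139, 0.001, 0.016]
ft_force: [-0.5, 0.8, 0.0]
grip_width: 0.996
grip_force: 0.0
time: 36.67
position: [0.5472, 0.2925, 0.196]
tool_rot: [3.14, -0.001, -0.0]
ft_force: [0.4, -0.4, 0.1]
grip_width: 1.001
grip_force: 0.0
before red [359.  193.7] 235 [ 0.5566 -0.2758  0.08  ]
now red [359.  193.7] 236 [ 0.5565 -0.2757  0.08  ]
before blue [364.8 252.3] 239 [ 0.4125 -0.2816  0.08  ]
now blue [364.8 252.3] 241 [ 0.4125 -0.2815  0.08  ]
```

View pics/end.png

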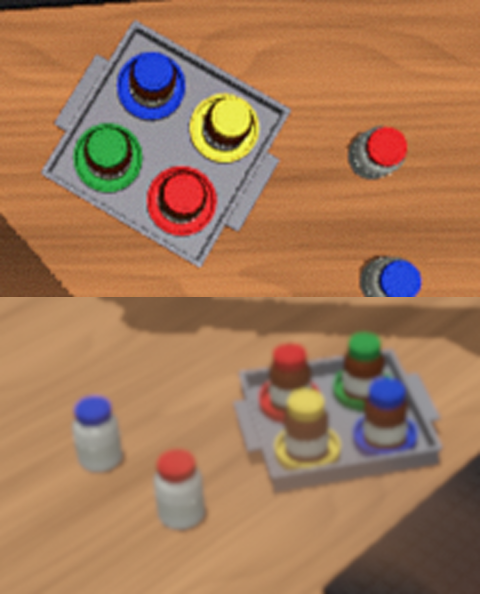

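Both views show all four amber jars upright in their matching nests: blue (152,85), yellow (225,125), green (108,155) and red (182,198). The whites have not moved. Handing in.

```bash
python3 -c "
from bench import ctrl
print(ctrl.close_job())"
```

```text
the job is handed in; nothing more can be done
None
```

All four amber jars stand upright in the nests matching their lids, each lowered to light contact before release; the white jars were not moved, and the job was handed in at about 37 s.

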